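# Seat the keyed feeder dish and charge it from the hopper

### The arm

A 6-joint arm with a two-finger parallel gripper is mounted at the origin on the work surface. World frame = base frame: x ahead of the robot, y to its left, z up, the work surface at z = 0. Lengths are in m, angles in rad, forces in N, time in s.
With the tool pointing down it reaches from about 0.35 to 0.775 m from the base axis. Payload 7.3 kg.
Tool frame: the origin (TCP) lies at the very end of the fingers, on their centre line; the grasp point (between the pads) lies 19 mm behind it; z points along the fingers, y is the direction in which the jaws open and shut (so a half turn about z gives the same grasp; the last joint's range is limited). The gripper opens to 92 mm and grips with 3 to 60 N. Pads are 19 mm wide; open, the fingers measure 130 mm over their backs; the gripper's body (75 mm by 190 mm) begins 47 mm behind the grasp point.
Start: joints at [-1.256, 0.342, 1.524, -0, 1.275, -0.146], TCP at [0.233, -0.47, 0.227] pointing down, gripper open.
Joint ranges: [-2.53, 2.53], [-0.77, 2.02], [0.04, 2.7], [-1, 4.14], [0.28, 2.66], [-3.11, 3.11]. Speed limits (rad/s): [2.57, 2.57, 3.14, 3.14, 3.14, 3.14].

### API

Orientations are given as [roll, pitch, yaw] about the fixed x, y, z axes, in that order (R = Rz(yaw) Ry(pitch) Rx(roll)).
In Python, from cell import robot gives the robot as it stands.
- The arm moves only by the tool apply_moves, never from a script. Its argument "plan" is a list of rows, each an object of numbers: "tx", "ty", "tz": the shift along the tool's x, y, z in m; "yaw": the turn about the tool's z in rad; "grip": the opening, from -1 (shut) to 1 (fully open), so that 0 is half open. In form: [{"tx": .., "ty": .., "tz": .., "yaw": .., "grip": ..}, ...]. A call has 1 to 8 rows; each row is the pose to reach, as a shift and turn from the pose commanded when the call began, along the tool's axes at that moment; what a row does not reach only later rows make up. A row lasts 1/8 s, in which the tool goes at most 62.5 mm and 10.7 degrees, less where a joint would pass 70% of its speed; a pose out of reach is approached as far as the arm can. A call with a gripper value outside its range is refused whole. The fingers move at their own pace and stop on an object; "force" is the grip in N (left out, the last holds). Time passes only in rows, so rows that repeat a pose let the fingers close. It gives the time, the measured TCP pose, the force and the opening at its end, in the units of the state.
- robot.observe(): the state, without advancing time (a new reading comes with each control period).
- robot.read_camera(name): name is "scene" or "top" or "wrist"; returns (picture, depth): 480x640x3 uint8, red, green, blue; 480x640 float32, m along the optical axis (not along the pixel's ray), 0 where there is no reading.
- robot.get_calibration(name): a dict with "camera_matrix" (3x3 intrinsics, pixels), "R" (3x3) and "t" (3): a world point X has camera coordinates R X + t. Camera axes: x right, y down, z forward; pixel columns grow to the right and rows downward; lengths in m; the calibration is good to about 2 mm. A picture is of the moment at which its call begins: read the wrist's pose just before it. get_calibration takes no time and is no camera call; for the wrist camera it gives the pose at the moment of the call.
- robot.hand_in(): hands the job in, once; it reports no verdict.
Trained networks look in the newest picture that a camera, given by its name, has taken for a name from the list of things; names that differ only in an ending like _2 or _b are one class to them, and where a whole thing is asked for, a point or a joint stands for the part that bears it (a point fixed in the world has none). Each returns a list of dicts, best first, with "confidence" (0 to 1); they miss things now and then, are a little off and sometimes report something else, mostly with a low value. They report only what shows in the picture. A call takes as long as a camera call.
- robot.outline_of(label, camera): "region" (480x640 bool, what is visible of it) and "pixel" ([row, column] in pixels, amid what is visible of it).
- robot.tip_of(label, camera): "pixel" ([row, column] in pixels: a listed point, or the origin of a listed thing).
The state is a dict: "time": time; "qpos": joint angles; "qvel": joint speeds; "joint_efforts": joint torques, N m; "tool_pos": TCP position; "tool_rot": TCP orientation; "contact_force": force on the tool from outside, world axes, zero at the start; "torque": the same for the moment, N m; "opening": finger opening in m.
Only numpy, scipy, OpenCV 4.12 (cv2) and the standard library are available. Lean on these libraries where they do the work, as an engineer would, in place of code of your own. Each camera call takes 0.05 s, during which the arm holds its last target.

### The job

The feeder's aluminium dish is sitting high on its spindle because the keyway in its hub is not over the key: turn the dish on the spindle until it drops fully home over the key. Only then pull the hopper's slide gate fully open by its upright tab so that all four steel balls roll down into the dish, and push the gate fully shut again. Leave everything else on the bench where it is, and let go at the end.

Things in the scene. Friction and masses are not known exactly. Their poses are not given: they have to be found in the camera images.
- feeder: Fixed feeder stand, anywhere in front of the robot and yawed. Origin on the spindle axis at bench level, z up; +x points from the spindle to the hopper. Black base plate from x = -90 to +160 mm, y = +-75 mm, 12 mm thick, carrying the spindle with the dish, and the hopper on two legs with a chute below it.
- hopper_mouth (a point): Centre of the open top of the square grey hopper, 190 mm above the bench, 110 mm along the feeder's +x from the spindle axis. Inside 44 x 44 mm, walls 4 mm, bottom (the gate) at 138 mm; the legs below stand within the same outline, 62 mm wide along y.
- chute_end (a point): Middle of the chute's lower end, 60 mm from the spindle axis on the hopper's side and 86 mm above the bench, over the dish. Aluminium chute 52 mm wide with 22 mm side walls; it rises 20 degrees from here to below the hopper. Nothing else stands over the dish.
- spindle: Fixed upright steel spindle in the dish's middle, stopped at any angle; it does not turn. Origin on its axis at bench level; +x points out over the key. Shaft 20 mm across, top at 92 mm, where a short dark line from the centre outward lies over the key. The hub, when home, rests on a 48 mm flange whose top is 20 mm above the bench.
- key_top (a point): Top of the key, 32 mm above the bench: a steel block 8 mm wide that sticks out 5 mm from the spindle's shaft, down to the flange (12 mm high). Hidden under the hub at the start.
- dish: Loose round aluminium dish, about 0.3 kg, on the spindle. Origin on its axis at the hub's underside; +x points through the keyway. Hub 34 mm across, 48 mm high, bore 22.4 mm. Dish floor top 8 mm above the origin, inside radius 72 mm, outside 77 mm, rim top at 34 mm. It starts resting on the key, origin 32 mm above the bench, leaning up to 3 degrees.
- keyway_top (a point): Top of the keyway: a slot 11 mm wide cut through one side of the hub over its whole height, seen from above, along the dish's +x. When it is within about 6 degrees of the key (dish +x along spindle +x) the dish drops 12 mm, its origin then 20 mm above the bench, and it can turn no further.
- fin_top (a point): Top edge, 50 mm out from the axis, of the fin opposite the keyway. Three straight upright fins, 4 mm thick, top 40 mm above the dish's origin, run from radius 36 mm out to the rim at 60, 180 and -60 degrees from the dish's +x. A fin pushed sideways turns the dish, either way round.
- gate (a joint): Slide gate under the hopper, m: 0 shut, 0.055 fully open; it slides along the feeder's +y as it opens and stays where it is left (about 1.5 N of friction).
- gate_tab (a point): Centre of the top edge of the gate's upright steel tab, 180 mm above the bench. The tab is 10 mm thick along the feeder's y (the way the gate slides), 24 mm wide along its x and 42 mm high above the 50 mm wide gate plate, whose top is 138 mm above the bench. With the gate shut, 40 mm are free between the tab and the hopper wall; nothing beyond it. The point moves with the gate.
- ball0: Loose steel ball, 16 mm across, 17 g; origin at its centre. At the start on the gate inside the hopper. With the gate open it rolls down the chute into the dish within about a second.
- ball1: Loose steel ball, 16 mm across, 17 g; origin at its centre. At the start on the gate inside the hopper. With the gate open it rolls down the chute into the dish within about a second.
- ball2: Loose steel ball, 16 mm across, 17 g; origin at its centre. At the start on the gate inside the hopper. With the gate open it rolls down the chute into the dish within about a second.
- ball3: Loose steel ball, 16 mm across, 17 g; origin at its centre. At the start on the gate inside the hopper. With the gate open it rolls down the chute into the dish within about a second.
- bottle: Bystander: white spirit bottle with a metal cap, 54 mm across, 150 mm tall, standing near the feeder; origin at the centre of its underside.
- spool: Bystander: spool of copper wire with black cheeks, 54 mm across, 40 mm tall, standing near the feeder; origin at the centre of its underside.
- tin: Bystander: low round flux jar, 56 mm across, 30 mm tall, near the feeder; origin at the centre of its underside.

How it is judged:
By the outcome, as a careful person would: the job done as asked, in the order asked, and still so for the second after the job is handed in, with the robot touching nothing.
It also fails if it takes over 67 s, if anything falls off the work surface, if the arm or the gripper's body presses on something with over 40 N, if the wrist force passes 120 N, or if a joint passes its speed limit or range.

## Working session

There is one attempt and no reset: what is moved stays moved. The work goes in short steps, Python scripts to look and compute and a tool call to move; the robot and the scene stay as the last step left them, time stands still between calls to the robot, and variables do not carry over. Pictures are saved under pics/ and viewed, and the job is handed in when it is done.

Besides the shell and the picture viewer there is one more tool, called after "Emit:" as name(argument=value, ...) on one line, values as JSON. apply_moves: Moves the arm, as the interface text tells. Its arguments: {"type":"object","properties":{"plan":{"type":"array","items":{"type":"object","properties":{"tx":{"type":"number"},"ty":{"type":"number"},"tz":{"type":"number"},"yaw":{"type":"number"},"grip":{"type":"number"}}}},"force":{"type":"number"}},"required":["plan"]}

```bash
mkdir -p pics; ls; cat > h.py <<'E'
import numpy as np, cv2
from cell import robot
def px2w(cam,r,c,depth=None,z=None,cal=None):
    k=cal or robot.get_calibration(cam); K=np.array(k["camera_matrix"]);R=np.array(k["R"]);t=np.array(k["t"])
    d=np.linalg.inv(K)@np.array([c,r,1.0])
    o=-R.T@t; w=R.T@d
    s=depth if depth is not None else (z-o[2])/w[2]
    return o+s*w
def w2px(cam,X,cal=None):
    k=cal or robot.get_calibration(cam)
    p=np.array(k["camera_matrix"])@(np.array(k["R"])@np.array(X)+np.array(k["t"]))
    return p[1]/p[2],p[0]/p[2]
def save(n,img): cv2.imwrite("pics/"+n,cv2.cvtColor(img,cv2.COLOR_RGB2BGR))
E
python3 - <<'E'
from h import *
for c in("scene","top"):
    p,d=robot.read_camera(c);save(c+"0.png",p);np.save(c+"0.npy",d)
    for n in ["feeder","hopper_mouth","chute_end","spindle","dish","keyway_top","fin_top","gate_tab","bottle","spool","tin"]:
        r=robot.tip_of(n,c)
        print(c,n,[(np.round(x["pixel"],1),round(x["confidence"],2)) for x in r[:2]])
o=robot.observe();print(o["time"],o["tool_pos"],o["tool_rot"],o["contact_force"])
E
```

```text
pics
scene feeder []
scene hopper_mouth [(array([305.1, 254.1]), 0.7), (array([308.8, 163.2]), 0.68)]
scene chute_end []
scene spindle []
scene dish [(array([290.6, 248.1]), 0.9)]
scene keyway_top [(array([268.4, 252.4]), 0.7)]
scene fin_top [(array([297.6, 223.4]), 0.81)]
scene gate_tab [(array([295. , 303.1]), 0.88)]
scene bottle [(array([381.6, 164.5]), 0.58)]
scene spool [(array([307.3, 163.6]), 0.79), (array([264.4, 333.1]), 0.73)]
scene tin [(array([294.9, 303.1]), 0.73), (array([265.5, 333.2]), 0.65)]
top feeder []
top hopper_mouth [(array([205. , 408.1]), 0.97), (array([244.4, 484.6]), 0.63)]
top chute_end [(array([249.1, 389.9]), 0.61)]
top spindle [(array([282.4, 379.5]), 0.49)]
top dish [(array([284. , 383.7]), 0.79)]
top keyway_top [(array([283.2, 374.2]), 0.94), (array([217.4, 395.2]), 0.34)]
top fin_top [(array([272.4, 411.4]), 0.96)]
top gate_tab [(array([200.2, 361.3]), 0.86), (array([271.6, 287.2]), 0.63)]
top bottle [(array([244.2, 484.8]), 0.7)]
top spool [(array([313.4, 464.9]), 0.81), (array([244.2, 483.1]), 0.53)]
top tin [(array([272.2, 290.5]), 0.83)]
1.2 [ 0.23349856 -0.47024492  0.22674699] [3.14147288e+00 1.44489447e-05 4.60877920e-01] [ 0.44502941  0.66576949 -0.09382611]
```

View pics/scene0.png

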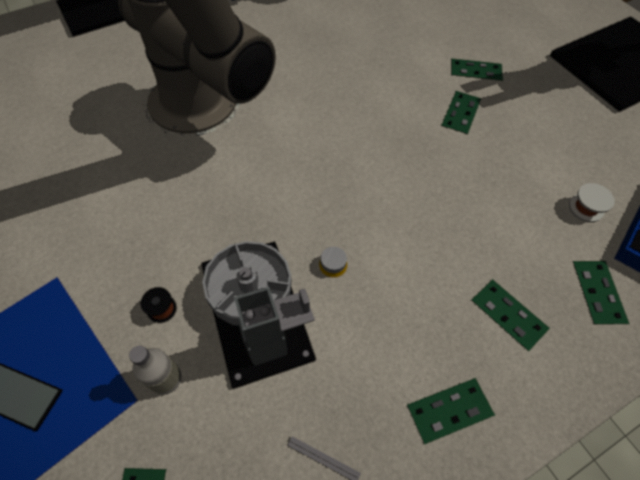

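```bash
python3 - <<'E'
import cv2
i=cv2.imread("pics/top0.png")[160:360,250:520]
cv2.imwrite("pics/top0c.png",cv2.resize(i,None,fx=2.9,fy=2.9,interpolation=cv2.INTER_CUBIC))
E
```

```text
(no output)
```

View pics/top0c.png

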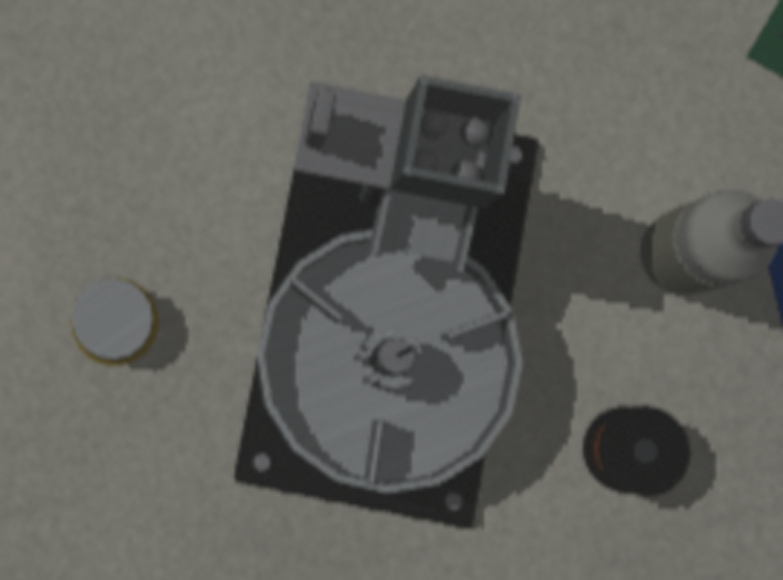

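```bash
python3 - <<'E'
from h import *
d=np.load("top0.npy")
for n,r,c,z in [("mouth",205,408.1,.19),("chute",249.1,389.9,.086),("spindle",282.4,379.5,.092),("keyway",283.2,374.2,.08),("fin",272.4,411.4,.072),("tab",200.2,361.3,.18),("bottle",244.2,484.8,.15),("spool",313.4,464.9,.04),("tin",272.2,290.5,.03)]:
    dd=d[int(round(r)),int(round(c))]
    print(n,px2w("top",r,c,z=z).round(4),px2w("top",r,c,depth=dd).round(4))
k=robot.get_calibration("top");print((-np.array(k["R"]).T@k["t"]).round(3), np.array(k["R"]).round(2), np.array(k["camera_matrix"]).round(0))
k=robot.get_calibration("scene");print((-np.array(k["R"]).T@k["t"]).round(3))
k=robot.get_calibration("wrist");print((-np.array(k["R"]).T@k["t"]).round(3),np.array(k["R"]).round(2), np.array(k["camera_matrix"]).round(0))
E
```

```text
mouth [ 0.6398 -0.1151  0.19  ] [ 0.6511 -0.125   0.136 ]
chute [ 0.5861 -0.1029  0.086 ] [ 0.5915 -0.1096  0.0398]
spindle [ 0.5302 -0.0846  0.092 ] [ 0.5305 -0.0855  0.0843]
keyway [ 0.5293 -0.0772  0.08  ] [ 0.5292 -0.0771  0.081 ]
fin [ 0.5486 -0.1411  0.072 ] [ 0.5485 -0.1407  0.0738]
tab [ 0.6482 -0.0469  0.18  ] [ 0.6482 -0.0469  0.18  ]
bottle [ 0.5882 -0.2403  0.15  ] [ 0.597  -0.2636  0.082 ]
spool [ 0.4808 -0.2393  0.04  ] [ 0.4808 -0.2396  0.0391]
tin [0.5492 0.0655 0.03  ] [0.5492 0.0655 0.0293]
[0.492 0.014 0.892] [[ 0.01 -1.    0.01]
 [-0.99 -0.01 -0.14]
 [ 0.14 -0.01 -0.99]] [[486.   0. 324.]
 [  0. 486. 238.]
 [  0.   0.   1.]]
[ 0.885 -0.17   0.796]
[ 0.291 -0.442  0.386] [[ 0.44 -0.9   0.  ]
 [-0.87 -0.43  0.24]
 [-0.22 -0.11 -0.97]] [[378.   0. 322.]
 [  0. 378. 237.]
 [  0.   0.   1.]]
```

```bash
python3 - <<'E'
import cv2
i=cv2.imread("pics/top0.png")[235:335,330:440]
i=cv2.convertScaleAbs(i,alpha=1.6)
cv2.imwrite("pics/top0d.png",cv2.resize(i,None,fx=6,fy=6,interpolation=cv2.INTER_CUBIC))
i=cv2.imread("pics/top0.png")[180:250,340:440]
i=cv2.convertScaleAbs(i,alpha=1.6)
cv2.imwrite("pics/top0e.png",cv2.resize(i,None,fx=7,fy=7,interpolation=cv2.INTER_CUBIC))
E
```

```text
(no output)
```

View pics/top0d.png

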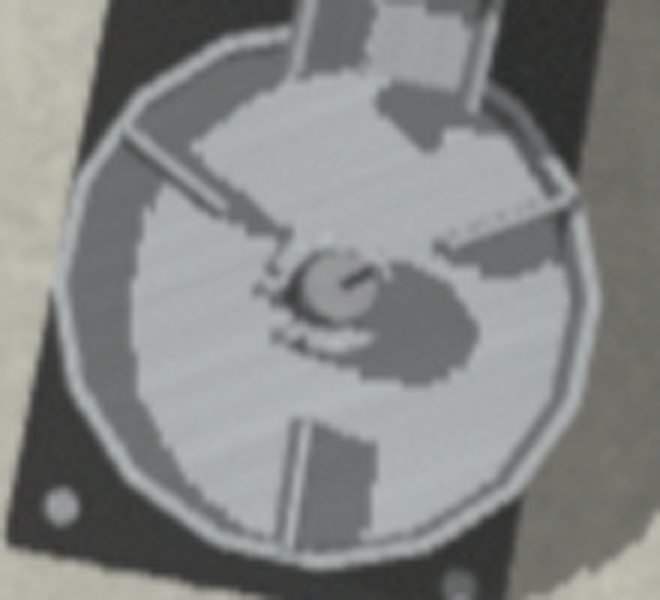

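View pics/top0e.png

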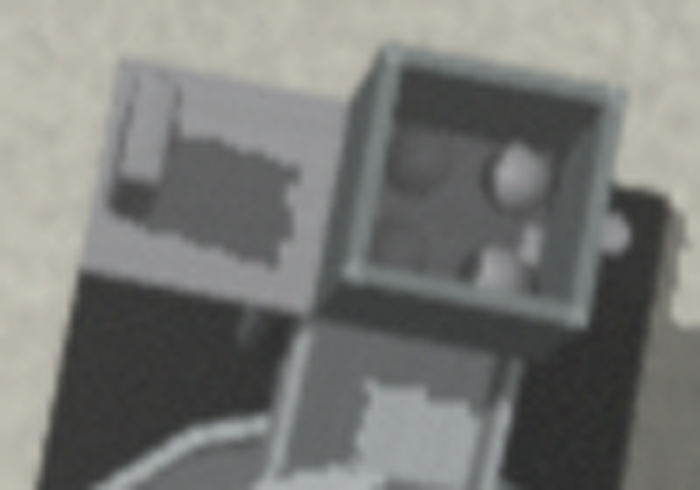

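```bash
python3 - <<'E'
from h import *
def T(r,c,z): return px2w("top",r,c,z=z)
sp=T(235+286/6,330+338/6,.092)
print("sp",sp.round(4))
cs=[T(180+y/7,340+x/7,.19) for x,y in [(392,50),(618,95),(583,320),(352,275)]]
m=np.mean(cs,0);print("mouth",m.round(4),[np.linalg.norm(cs[i]-cs[i-1]).round(4) for i in range(4)])
v=m-sp;print("dist",np.hypot(v[0],v[1]),"yaw",np.degrees(np.arctan2(v[1],v[0])))
e=cs[1]-cs[2];e2=cs[0]-cs[3];print("edge yaw",[np.degrees(np.arctan2(q[1],q[0])) for q in(e,e2)])
tab=T(200.2,361.3,.18);print("tab rel",np.linalg.norm(tab-m))
print("bottle cap",T(160+220/2.9,250+765/2.9,.15))
def ang(p): 
    q=p-sp;return np.degrees(np.arctan2(q[1],q[0])).round(1),np.hypot(q[0],q[1]).round(4)
P=lambda x,y,z:T(235+y/6,330+x/6,z)
print("key",ang(P(378,266,.092)))
for n,a,b in [("A",(125,130),(220,208)),("B",(572,197),(445,246)),("C",(288,545),(303,425))]:
    print(n,ang(P(*a,.072)),ang(P(*b,.072)))
E
```

```text
sp [ 0.5299 -0.0958  0.092 ]
mouth [ 0.6378 -0.1171  0.19  ] [np.float64(0.0492), np.float64(0.0486), np.float64(0.049), np.float64(0.0492)]
dist 0.10996857195746763 yaw -11.156403470896176
edge yaw [np.float64(-9.618647411952871), np.float64(-10.295674679454219)]
tab rel 0.07164032413505127
bottle cap [ 0.60178735 -0.28576955  0.15      ]
key (np.float64(-63.0), np.float64(0.0123))
A (np.float64(52.4), np.float64(0.0723)) (np.float64(53.6), np.float64(0.0378))
B (np.float64(-68.8), np.float64(0.074)) (np.float64(-69.2), np.float64(0.0352))
C (np.float64(170.8), np.float64(0.0717)) (np.float64(169.2), np.float64(0.0385))
```

Emit:
apply_moves(plan=[{"tx":0.05,"ty":-0.018,"tz":0,"yaw":-0.16,"grip":-1},{"tx":0.105,"ty":-0.036,"tz":0,"yaw":-0.32,"grip":-1},{"tx":0.16,"ty":-0.055,"tz":0,"yaw":-0.49,"grip":-1},{"tx":0.215,"ty":-0.074,"tz":0,"yaw":-0.66,"grip":-1},{"tx":0.27,"ty":-0.093,"tz":0,"yaw":-0.83,"grip":-1},{"tx":0.325,"ty":-0.112,"tz":0,"yaw":-1.0,"grip":-1},{"tx":0.37,"ty":-0.127,"tz":0,"yaw":-1.14,"grip":-1},{"tx":0.413,"ty":-0.142,"tz":0,"yaw":-1.267,"grip":-1}])

```text
time: 2.2
tool_pos: [0.5414, -0.158, 0.2268]
tool_rot: [3.141, 0.0, 1.733]
contact_force: [0.9, -0.9, 0.7]
opening: 0.0166
```

```bash
cat >> h.py <<'E'
def wl(n,nets=()):
    cal=robot.get_calibration("wrist");p,d=robot.read_camera("wrist");save(n,p);np.save("w.npy",d);np.save("wcal.npy",cal,allow_pickle=True)
    for q in nets:
        r=robot.tip_of(q,"wrist")
        print(q,[(np.round(x["pixel"],1),round(x["confidence"],2)) for x in r[:2]])
    return p,d,cal
E
python3 - <<'E'
from h import *
o=robot.observe();print(o["time"],o["tool_pos"],o["tool_rot"],o["contact_force"],o["opening"])
p,d,cal=wl("w1.png",["spindle","keyway_top","fin_top"])
print(w2px("wrist",[.5299,-.0958,.092],cal))
E
```

```text
2.2 [ 0.54138957 -0.1579655   0.22675717] [3.14141090e+00 3.07708219e-04 1.73270718e+00] [ 0.89729884 -0.9117057   0.69150304] 0.016574072463899345
spindle [(array([144.5, 318.8]), 0.86)]
keyway_top [(array([126.5, 315.8]), 0.96)]
fin_top [(array([205.9, 330.9]), 0.76), (array([141.6, 317.9]), 0.53)]
(np.float64(143.64791628354737), np.float64(321.2563115654665))
```

View pics/w1.png

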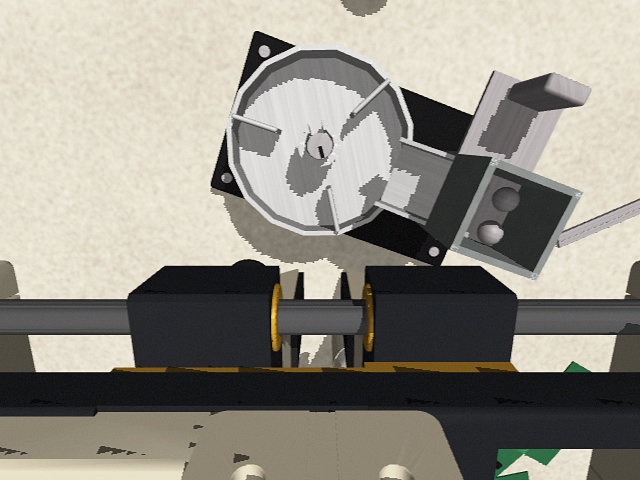

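```bash
python3 - <<'E'
import cv2
i=cv2.imread("pics/w1.png")[100:190,270:370]
cv2.imwrite("pics/w1z.png",cv2.resize(i,None,fx=6,fy=6,interpolation=cv2.INTER_CUBIC))
E
```

```text
(no output)
```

View pics/w1z.png

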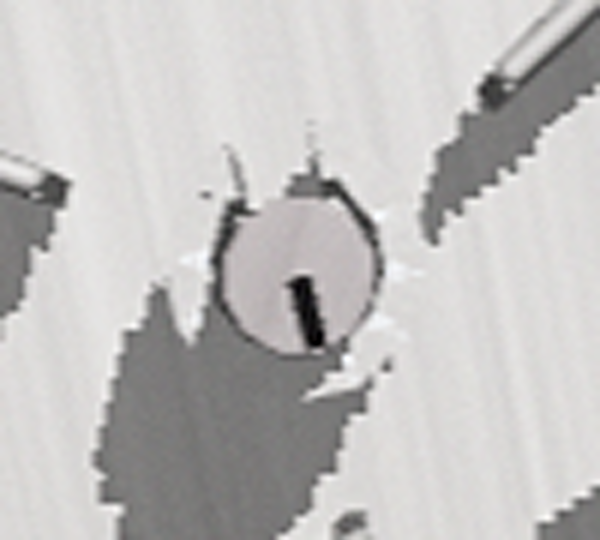

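```bash
python3 - <<'E'
from h import *
cal=np.load("wcal.npy",allow_pickle=True).item()
T=lambda x,y,z:px2w("wrist",y,x,z=z,cal=cal)
Z=lambda x,y,z:T(270+x/6,100+y/6,z)
sp=Z(299,273,.092);print(sp.round(4))
a=Z(297,283,.092);b=Z(315,342,.092);q=b-a;print("line",np.degrees(np.arctan2(q[1],q[0])),"center->end",np.degrees(np.arctan2(*(b-sp)[1::-1])))
for n,i,o in [("A",(350,114),(389,82)),("B",(330,188),(338,232)),("C",(280,130),(233,117))]:
    I=T(*i,.072);O=T(*o,.072);f=lambda p:(np.degrees(np.arctan2(*(p-sp)[1::-1])).round(1),np.hypot(*(p-sp)[:2]).round(4))
    print(n,f(I),f(O))
kw=(Z(237,195,.08)+Z(312,172,.08))/2;print("kw",f(kw))
cs=[T(x,y,.19) for x,y in [(489,160),(579,193),(536,277),(455,247)]];m=np.mean(cs,0);v=m-sp
print("mouth",m.round(4),np.hypot(*v[:2]),np.degrees(np.arctan2(v[1],v[0])))
E
```

```text
[ 0.5291 -0.0973  0.092 ]
line -63.426070518260715 center->end -67.40720221154903
A (np.float64(54.5), np.float64(0.0338)) (np.float64(50.9), np.float64(0.0718))
B (np.float64(-67.2), np.float64(0.0355)) (np.float64(-68.7), np.float64(0.0737))
C (np.float64(168.9), np.float64(0.034)) (np.float64(171.7), np.float64(0.0723))
kw (np.float64(115.4), np.float64(0.0116))
mouth [ 0.6372 -0.1177  0.19  ] 0.11007069657103809 -10.69075226449789
```

```bash
cat >> h.py <<'E'
SP=np.array([.5295,-.0965]); FY=-10.9
def rel(targets,p0=None,psi0=None):
    """targets: (x,y,z,psi_deg) world -> rows"""
    o=robot.observe()
    p0=np.array(o["tool_pos"]) if p0 is None else np.array(p0); psi0=o["tool_rot"][2] if psi0 is None else psi0
    c,s=np.cos(psi0),np.sin(psi0)
    for x,y,z,ps in targets:
        d=np.array([x,y,z])-p0
        dy=(np.radians(ps)-psi0+np.pi)%(2*np.pi)-np.pi
        print('{"tx": %.4f, "ty": %.4f, "tz": %.4f, "yaw": %.3f}'%(c*d[0]+s*d[1],s*d[0]-c*d[1],-d[2],-dy),end=", ")
    print()
def orb(a,r,z,off=90):
    return (SP[0]+r*np.cos(np.radians(a)),SP[1]+r*np.sin(np.radians(a)),z,a+off)
E
python3 - <<'E'
from h import *
rel([orb(191,.046,.2268,-90),orb(191,.046,.052,-90)])
E
```

```text
{"tx": 0.0618, "ty": -0.0468, "tz": -0.0004, "yaw": -0.034}, {"tx": 0.0618, "ty": -0.0468, "tz": 0.1744, "yaw": -0.034},
```

Emit:
apply_moves(plan=[{"tx":0.031,"ty":-0.024,"tz":0,"yaw":-0.02,"grip":-1},{"tx":0.062,"ty":-0.047,"tz":0,"yaw":-0.034,"grip":-1},{"tx":0.062,"ty":-0.047,"tz":0.03,"yaw":-0.034,"grip":-1},{"tx":0.062,"ty":-0.047,"tz":0.075,"yaw":-0.034,"grip":-1},{"tx":0.062,"ty":-0.047,"tz":0.115,"yaw":-0.034,"grip":-1},{"tx":0.062,"ty":-0.047,"tz":0.145,"yaw":-0.034,"grip":-1},{"tx":0.062,"ty":-0.047,"tz":0.165,"yaw":-0.034,"grip":-1},{"tx":0.062,"ty":-0.047,"tz":0.174,"yaw":-0.034,"grip":-1}])

```text
time: 3.4
tool_pos: [0.4831, -0.1064, 0.0519]
tool_rot: [-3.14, -0.001, 1.759]
contact_force: [0.3, 0.6, 0.2]
opening: 0.0006
```

```bash
python3 - <<'E'
from h import *
p,d,cal=wl("w2.png")
o=robot.observe();print(o["tool_pos"],o["tool_rot"],o["contact_force"],o["opening"])
rel([orb(191-a,.046,.052,-90) for a in (6,12,18,24,30,36,42,48)])
E
```

```text
[ 0.48301417 -0.10623098  0.0514986 ] [-3.13974402e+00 -8.62460383e-04  1.75968926e+00] [-0.86011129 -0.09576955 -0.84089201] 0.00033895987037099284
{"tx": 0.0055, "ty": 0.0017, "tz": -0.0005, "yaw": 0.102}, {"tx": 0.0103, "ty": 0.0025, "tz": -0.0005, "yaw": 0.206}, {"tx": 0.0149, "ty": 0.0037, "tz": -0.0005, "yaw": 0.311}, {"tx": 0.0194, "ty": 0.0054, "tz": -0.0005, "yaw": 0.416}, {"tx": 0.0237, "ty": 0.0076, "tz": -0.0005, "yaw": 0.521}, {"tx": 0.0278, "ty": 0.0102, "tz": -0.0005, "yaw": 0.625}, {"tx": 0.0315, "ty": 0.0132, "tz": -0.0005, "yaw": 0.730}, {"tx": 0.0349, "ty": 0.0166, "tz": -0.0005, "yaw": 0.835},
```

View pics/w2.png

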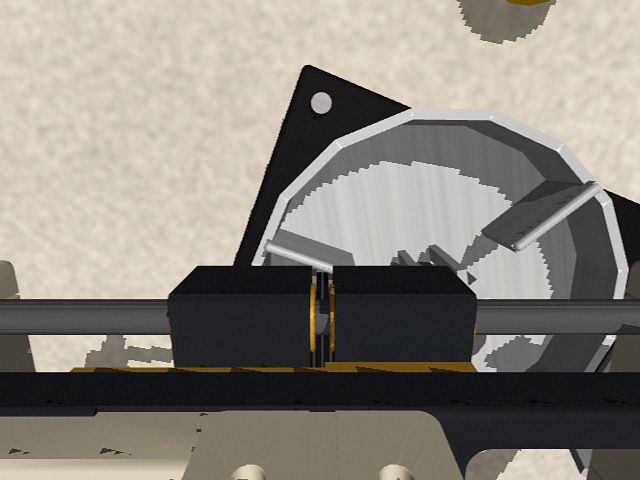

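Emit:
apply_moves(plan=[{"tx":0.0055,"ty":0.0012,"tz":0,"yaw":0.1,"grip":-1},{"tx":0.0103,"ty":0.0025,"tz":0,"yaw":0.206,"grip":-1},{"tx":0.0149,"ty":0.0037,"tz":0,"yaw":0.31,"grip":-1},{"tx":0.0194,"ty":0.0054,"tz":0,"yaw":0.416,"grip":-1},{"tx":0.0237,"ty":0.0076,"tz":0,"yaw":0.52,"grip":-1},{"tx":0.0278,"ty":0.0102,"tz":0,"yaw":0.625,"grip":-1},{"tx":0.0315,"ty":0.0132,"tz":0,"yaw":0.73,"grip":-1},{"tx":0.0349,"ty":0.0166,"tz":0,"yaw":0.835,"grip":-1}])

```text
time: 4.45
tool_pos: [0.4941, -0.0688, 0.0537]
tool_rot: [3.14, -0.0, 0.922]
contact_force: [-0.1, -1.3, -1.3]
opening: 0.0004
```

```bash
python3 - <<'E'
from h import *
p,d,cal=wl("w3.png")
o=robot.observe();print(o["tool_pos"],o["tool_rot"],o["contact_force"],o["opening"])
rel([orb(143-a,.046,.052,-90) for a in (6,12,18,23)])
E
```

```text
[ 0.49446591 -0.06842403  0.0537216 ] [ 3.13976063e+00 -5.08781654e-04  9.18358415e-01] [ 0.71446466  1.08353205 -0.75002923] 0.00030739511739590313
{"tx": 0.0035, "ty": -0.0009, "tz": 0.0017, "yaw": 0.098}, {"tx": 0.0082, "ty": -0.0002, "tz": 0.0017, "yaw": 0.203}, {"tx": 0.0129, "ty": 0.0010, "tz": 0.0017, "yaw": 0.307}, {"tx": 0.0167, "ty": 0.0024, "tz": 0.0017, "yaw": 0.395},
```

View pics/w3.png

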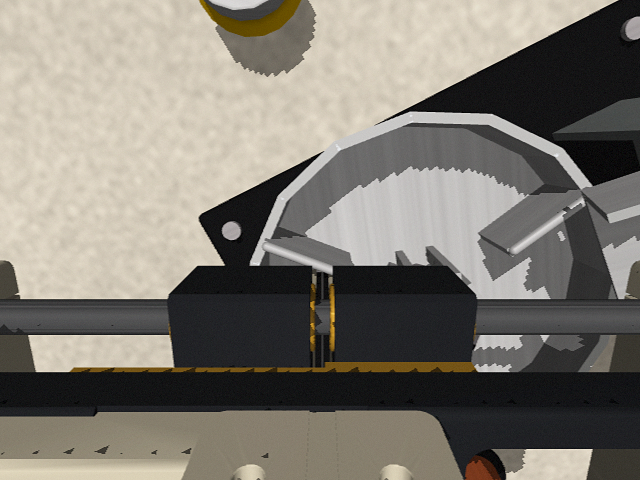

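Emit:
apply_moves(plan=[{"tx":0.004,"ty":-0.0003,"tz":0,"yaw":0.1,"grip":-1},{"tx":0.0085,"ty":0.0002,"tz":0,"yaw":0.2,"grip":-1},{"tx":0.013,"ty":0.001,"tz":0,"yaw":0.307,"grip":-1},{"tx":0.0167,"ty":0.0024,"tz":0,"yaw":0.395,"grip":-1},{"tx":0.0167,"ty":0.0024,"tz":0,"yaw":0.395,"grip":-1}])

```text
time: 5.12
tool_pos: [0.5061, -0.0567, 0.0534]
tool_rot: [3.14, -0.001, 0.533]
contact_force: [0.3, -0.6, 0.5]
opening: 0.0003
```

```bash
python3 - <<'E'
from h import *
p,d=robot.read_camera("top");save("t4.png",cv2.convertScaleAbs(cv2.resize(p[200:340,300:480],None,fx=4,fy=4,interpolation=cv2.INTER_CUBIC),alpha=1.5))
o=robot.observe();print(o["tool_pos"],o["tool_rot"],o["contact_force"])
x,y,z=o["tool_pos"];q=np.array([x,y])-SP;print(np.degrees(np.arctan2(q[1],q[0])),np.hypot(*q))
E
```

```text
[ 0.50592023 -0.05662212  0.05329566] [ 3.14079251e+00 -6.30862805e-04  5.34061404e-01] [-0.38027481 -0.26553917  0.22028371]
120.59579958683453 0.04632765076791599
```

View pics/t4.png

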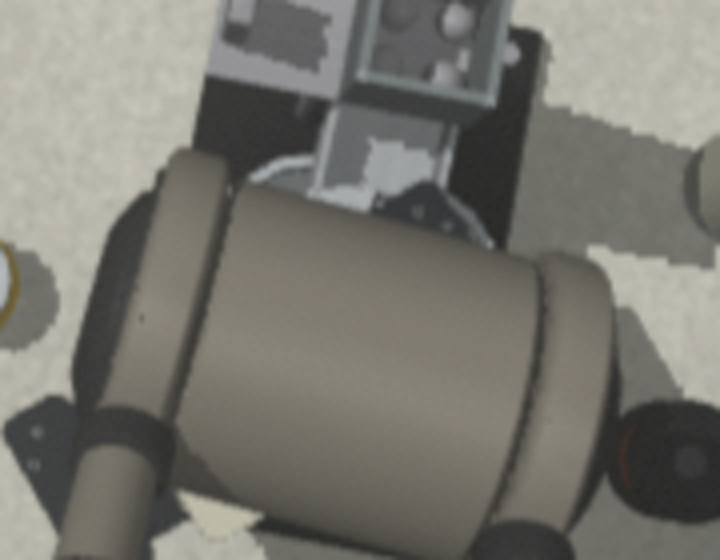

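```bash
python3 - <<'E'
from h import *
rel([orb(124,.046,.0533,-90),orb(124,.046,.115,-90),orb(140,.046,.13,-90),orb(155,.046,.13,-90),orb(180,.046,.13,-90),orb(210,.046,.13,-90),orb(225,.046,.13,-90),orb(245,.046,.13,-90)])
E
```

```text
{"tx": -0.0027, "ty": 0.0004, "tz": -0.0000, "yaw": -0.059}, {"tx": -0.0027, "ty": 0.0004, "tz": -0.0617, "yaw": -0.059}, {"tx": -0.0153, "ty": 0.0029, "tz": -0.0767, "yaw": -0.339}, {"tx": -0.0260, "ty": 0.0084, "tz": -0.0767, "yaw": -0.600}, {"tx": -0.0396, "ty": 0.0229, "tz": -0.0767, "yaw": -1.037}, {"tx": -0.0460, "ty": 0.0458, "tz": -0.0767, "yaw": -1.560}, {"tx": -0.0446, "ty": 0.0578, "tz": -0.0767, "yaw": -1.822}, {"tx": -0.0380, "ty": 0.0723, "tz": -0.0767, "yaw": -2.171},
```

Emit:
apply_moves(plan=[{"tx":-0.003,"ty":0,"tz":0,"yaw":-0.05,"grip":-1},{"tx":-0.003,"ty":0,"tz":-0.04,"yaw":-0.05,"grip":-1},{"tx":-0.004,"ty":0.0,"tz":-0.075,"yaw":-0.1,"grip":-1},{"tx":-0.0125,"ty":0.002,"tz":-0.077,"yaw":-0.28,"grip":-1},{"tx":-0.02,"ty":0.005,"tz":-0.077,"yaw":-0.46,"grip":-1},{"tx":-0.027,"ty":0.009,"tz":-0.077,"yaw":-0.64,"grip":-1},{"tx":-0.034,"ty":0.015,"tz":-0.077,"yaw":-0.82,"grip":-1},{"tx":-0.039,"ty":0.0225,"tz":-0.077,"yaw":-1.0,"grip":-1}])

```text
time: 6.18
tool_pos: [0.4832, -0.0957, 0.13]
tool_rot: [3.141, 0.0, 1.54]
contact_force: [0.5, -0.7, -0.1]
opening: 0.0007
```

```bash
python3 - <<'E'
from h import *
p,d,cal=wl("w5.png")
rel([orb(a,.046,.13,-90) for a in (188,198,208,218,228,238,248)])
E
```

```text
{"tx": -0.0062, "ty": 0.0007, "tz": 0.0001, "yaw": -0.163}, {"tx": -0.0140, "ty": 0.0027, "tz": 0.0001, "yaw": -0.338}, {"tx": -0.0213, "ty": 0.0060, "tz": 0.0001, "yaw": -0.512}, {"tx": -0.0279, "ty": 0.0105, "tz": 0.0001, "yaw": -0.687}, {"tx": -0.0336, "ty": 0.0161, "tz": 0.0001, "yaw": -0.861}, {"tx": -0.0383, "ty": 0.0227, "tz": 0.0001, "yaw": -1.036}, {"tx": -0.0418, "ty": 0.0299, "tz": 0.0001, "yaw": -1.210},
```

View pics/w5.png

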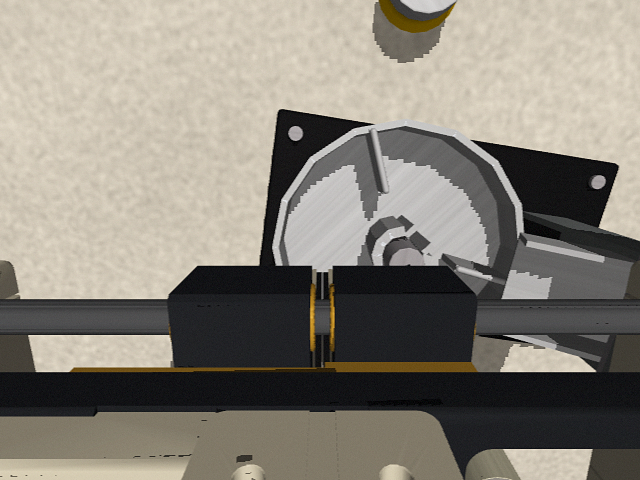

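```bash
python3 - <<'E'
from h import *
cal=np.load("wcal.npy",allow_pickle=True).item()
for n,x,y in [("in",385,191),("out",375,131),("A in",443,260),("A out",503,280)]:
    p=px2w("wrist",y,x,z=.072,cal=cal)[:2]-SP;print(n,np.degrees(np.arctan2(p[1],p[0])),np.hypot(*p))
E
```

```text
in 104.72440156346916 0.03799819130531528
out 102.46258442238502 0.07189204754662978
A in -13.093883879236811 0.026347594986271837
A out -17.593390129040063 0.06598379800869687
```

Emit:
apply_moves(plan=[{"tx":-0.006,"ty":0.0007,"tz":0,"yaw":-0.163,"grip":-1},{"tx":-0.014,"ty":0.0027,"tz":0,"yaw":-0.338,"grip":-1},{"tx":-0.0213,"ty":0.006,"tz":0,"yaw":-0.512,"grip":-1},{"tx":-0.0279,"ty":0.0105,"tz":0,"yaw":-0.687,"grip":-1},{"tx":-0.0336,"ty":0.0161,"tz":0,"yaw":-0.861,"grip":-1},{"tx":-0.0383,"ty":0.0227,"tz":0,"yaw":-1.036,"grip":-1},{"tx":-0.0415,"ty":0.029,"tz":0,"yaw":-1.18,"grip":-1},{"tx":-0.0415,"ty":0.029,"tz":0,"yaw":-1.18,"grip":-1}])

```text
time: 7.22
tool_pos: [0.5111, -0.1381, 0.1298]
tool_rot: [3.142, 0.0, 2.709]
contact_force: [0.4, 0.7, 0.1]
opening: 0.0005
```

Emit:
apply_moves(plan=[{"tz":0.03,"grip":-1},{"tz":0.055,"grip":-1},{"tz":0.07,"grip":-1},{"tz":0.078,"grip":-1},{"tz":0.078,"grip":-1}])

```text
schema error: expected keys tx, ty, tz, yaw, grip
```

```bash
python3 - <<'E'
from h import *
x,y,z=robot.observe()["tool_pos"];q=np.array([x,y])-SP;a0=np.degrees(np.arctan2(q[1],q[0]))%360;print(a0,np.hypot(*q))
rel([orb(246-a,.046,.052,-90) for a in (6,12,18,24,30,36,42,48)])
rel([orb(198-a,.046,.052,-90) for a in (6,12,18,24,30,36)],orb(198,.046,.052)[:3],np.radians(108))
E
```

```text
246.11262317525046 0.04549673372825975
{"tx": 0.0049, "ty": -0.0003, "tz": 0.0778, "yaw": 0.091}, {"tx": 0.0097, "ty": 0.0004, "tz": 0.0778, "yaw": 0.196}, {"tx": 0.0143, "ty": 0.0016, "tz": 0.0778, "yaw": 0.301}, {"tx": 0.0188, "ty": 0.0032, "tz": 0.0778, "yaw": 0.406}, {"tx": 0.0232, "ty": 0.0054, "tz": 0.0778, "yaw": 0.510}, {"tx": 0.0272, "ty": 0.0079, "tz": 0.0778, "yaw": 0.615}, {"tx": 0.0310, "ty": 0.0109, "tz": 0.0778, "yaw": 0.720}, {"tx": 0.0345, "ty": 0.0143, "tz": 0.0778, "yaw": 0.824}, 
{"tx": 0.0048, "ty": 0.0003, "tz": -0.0000, "yaw": 0.105}, {"tx": 0.0096, "ty": 0.0010, "tz": -0.0000, "yaw": 0.209}, {"tx": 0.0142, "ty": 0.0023, "tz": -0.0000, "yaw": 0.314}, {"tx": 0.0187, "ty": 0.0040, "tz": -0.0000, "yaw": 0.419}, {"tx": 0.0230, "ty": 0.0062, "tz": -0.0000, "yaw": 0.524}, {"tx": 0.0270, "ty": 0.0088, "tz": -0.0000, "yaw": 0.628},
```

Emit:
apply_moves(plan=[{"tx":0,"ty":0,"tz":0.03,"yaw":0,"grip":-1},{"tx":0,"ty":0,"tz":0.055,"yaw":0,"grip":-1},{"tx":0,"ty":0,"tz":0.07,"yaw":0,"grip":-1},{"tx":0,"ty":0,"tz":0.078,"yaw":0,"grip":-1},{"tx":0,"ty":0,"tz":0.078,"yaw":0,"grip":-1}])

```text
time: 7.85
tool_pos: [0.5109, -0.1379, 0.0517]
tool_rot: [-3.142, -0.0, 2.711]
contact_force: [1.2, 0.4, -0.5]
opening: 0.0007
```

Emit:
apply_moves(plan=[{"tx":0.0048,"ty":0.0,"tz":0,"yaw":0.095,"grip":-1},{"tx":0.0096,"ty":0.0006,"tz":0,"yaw":0.2,"grip":-1},{"tx":0.0142,"ty":0.0017,"tz":0,"yaw":0.304,"grip":-1},{"tx":0.0187,"ty":0.0033,"tz":0,"yaw":0.408,"grip":-1},{"tx":0.0231,"ty":0.0055,"tz":0,"yaw":0.512,"grip":-1},{"tx":0.0271,"ty":0.008,"tz":0,"yaw":0.616,"grip":-1},{"tx":0.0309,"ty":0.011,"tz":0,"yaw":0.72,"grip":-1},{"tx":0.0344,"ty":0.0143,"tz":0,"yaw":0.824,"grip":-1}])

```text
time: 8.85
tool_pos: [0.4864, -0.111, 0.0528]
tool_rot: [3.14, 0.002, 1.884]
contact_force: [1.1, -0.7, -0.4]
opening: 0.0006
```

Emit:
apply_moves(plan=[{"tx":0.0048,"ty":0.0003,"tz":0,"yaw":0.105,"grip":-1},{"tx":0.0096,"ty":0.001,"tz":0,"yaw":0.209,"grip":-1},{"tx":0.0142,"ty":0.0023,"tz":0,"yaw":0.314,"grip":-1},{"tx":0.0187,"ty":0.004,"tz":0,"yaw":0.419,"grip":-1},{"tx":0.023,"ty":0.0062,"tz":0,"yaw":0.524,"grip":-1},{"tx":0.027,"ty":0.0088,"tz":0,"yaw":0.628,"grip":-1}])

```text
time: 9.6
tool_pos: [0.4862, -0.0825, 0.0527]
tool_rot: [3.139, 0.0, 1.256]
contact_force: [-0.6, -1.5, -1.0]
opening: 0.0005
```

```bash
python3 - <<'E'
from h import *
p,d,cal=wl("w6.png")
x,y,z=robot.observe()["tool_pos"];q=np.array([x,y])-SP;a0=np.degrees(np.arctan2(q[1],q[0]))%360;print(a0,np.hypot(*q),z)
rel([orb(162-a,.046,.052,-90) for a in (2,4,6,8,10,12,14,16)])
E
```

```text
161.43854352576685 0.045524242440549895 0.052665114503117005
{"tx": 0.0012, "ty": -0.0005, "tz": 0.0007, "yaw": 0.030}, {"tx": 0.0028, "ty": -0.0004, "tz": 0.0007, "yaw": 0.065}, {"tx": 0.0044, "ty": -0.0002, "tz": 0.0007, "yaw": 0.100}, {"tx": 0.0060, "ty": -0.0001, "tz": 0.0007, "yaw": 0.135}, {"tx": 0.0075, "ty": 0.0002, "tz": 0.0007, "yaw": 0.170}, {"tx": 0.0091, "ty": 0.0005, "tz": 0.0007, "yaw": 0.205}, {"tx": 0.0107, "ty": 0.0008, "tz": 0.0007, "yaw": 0.240}, {"tx": 0.0122, "ty": 0.0012, "tz": 0.0007, "yaw": 0.274},
```

View pics/w6.png

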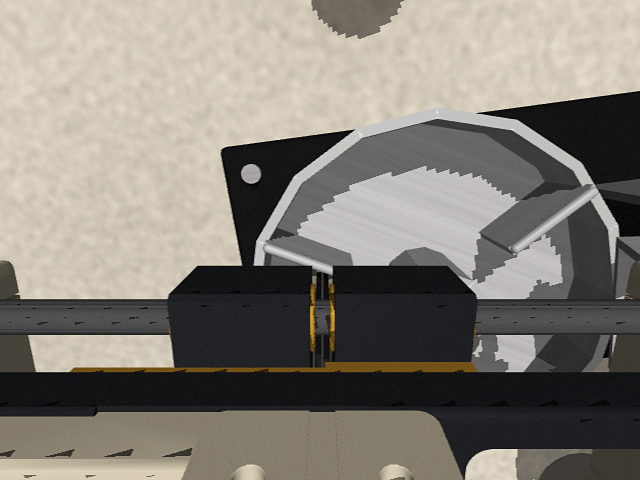

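Emit:
apply_moves(plan=[{"tx":0.0012,"ty":0,"tz":0,"yaw":0.03,"grip":-1},{"tx":0.0028,"ty":0,"tz":0,"yaw":0.065,"grip":-1},{"tx":0.0044,"ty":0,"tz":0,"yaw":0.1,"grip":-1},{"tx":0.006,"ty":0.0001,"tz":0,"yaw":0.135,"grip":-1},{"tx":0.0076,"ty":0.0003,"tz":0,"yaw":0.17,"grip":-1},{"tx":0.0092,"ty":0.0006,"tz":0,"yaw":0.205,"grip":-1},{"tx":0.0107,"ty":0.0009,"tz":0,"yaw":0.24,"grip":-1},{"tx":0.0122,"ty":0.0013,"tz":0,"yaw":0.274,"grip":-1}])

```text
time: 10.65
tool_pos: [0.4909, -0.0715, 0.0521]
tool_rot: [3.14, 0.0, 0.985]
contact_force: [-0.1, -2.5, -0.0]
opening: 0.0005
```

Emit:
apply_moves(plan=[{"tx":0.0016,"ty":0,"tz":0,"yaw":0.035,"grip":-1},{"tx":0.0032,"ty":0.0001,"tz":0,"yaw":0.07,"grip":-1},{"tx":0.0048,"ty":0.0003,"tz":0,"yaw":0.105,"grip":-1},{"tx":0.0064,"ty":0.0005,"tz":0,"yaw":0.14,"grip":-1}])

```text
time: 11.15
tool_pos: [0.4946, -0.066, 0.0519]
tool_rot: [3.141, -0.0, 0.844]
contact_force: [-0.2, 0.0, -0.5]
opening: 0.0003
```

```bash
python3 - <<'E'
from h import *
p,d,cal=wl("w7.png")
o=robot.observe();x,y,z=o["tool_pos"];q=np.array([x,y])-SP;a0=np.degrees(np.arctan2(q[1],q[0]))%360;print(a0,np.hypot(*q),z,o["contact_force"])
E
```

```text
138.5919941994058 0.046422827768542056 0.05187555953253576 [0.29846801 0.19082249 0.07274453]
```

View pics/w7.png

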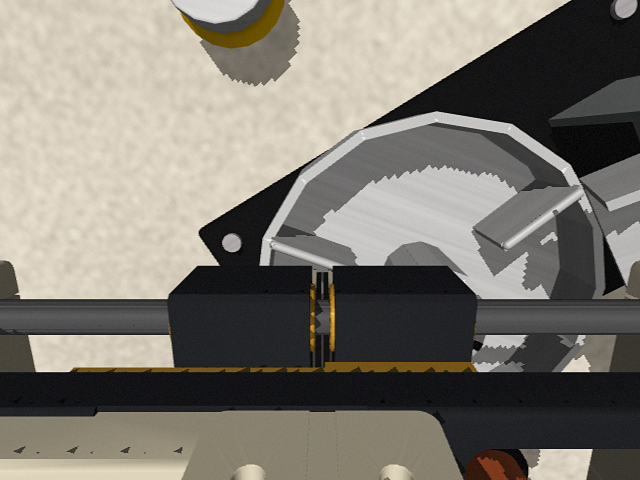

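Emit:
apply_moves(plan=[{"tx":0.0008,"ty":0,"tz":0,"yaw":0.017,"grip":-1},{"tx":0.0016,"ty":0,"tz":0,"yaw":0.035,"grip":-1},{"tx":0.0024,"ty":0,"tz":0,"yaw":0.052,"grip":-1},{"tx":0.0032,"ty":0.0001,"tz":0,"yaw":0.07,"grip":-1}])

```text
time: 11.7
tool_pos: [0.4966, -0.0636, 0.0517]
tool_rot: [-3.141, 0.0, 0.775]
contact_force: [-1.1, 0.0, 0.6]
opening: 0.0003
```

```bash
python3 - <<'E'
from h import *
p,d,cal=wl("w8.png")
o=robot.observe();x,y,z=o["tool_pos"];q=np.array([x,y])-SP;a0=np.degrees(np.arctan2(q[1],q[0]))%360;print(a0,np.hypot(*q),z,o["contact_force"])
for px in [(437,113),(510,128),(550,160),(275,240),(500,246),(420,200),(420,180)]:
    print(px,px2w("wrist",px[1],px[0],depth=d[px[1],px[0]],cal=cal).round(4))
E
```

```text
134.90554822697715 0.04651933449571191 0.05168022573405508 [-0.14939354 -1.02283021 -0.41028083]
(437, 113) [ 0.5815 -0.043   0.056 ]
(510, 128) [ 0.5982 -0.0681  0.0549]
(550, 160) [ 0.6014 -0.089   0.0559]
(275, 240) [ 0.4992 -0.0327  0.0545]
(500, 246) [ 0.5685 -0.118   0.0278]
(420, 200) [ 0.556  -0.0718  0.0284]
(420, 180) [ 0.5624 -0.0644  0.0294]
```

View pics/w8.png

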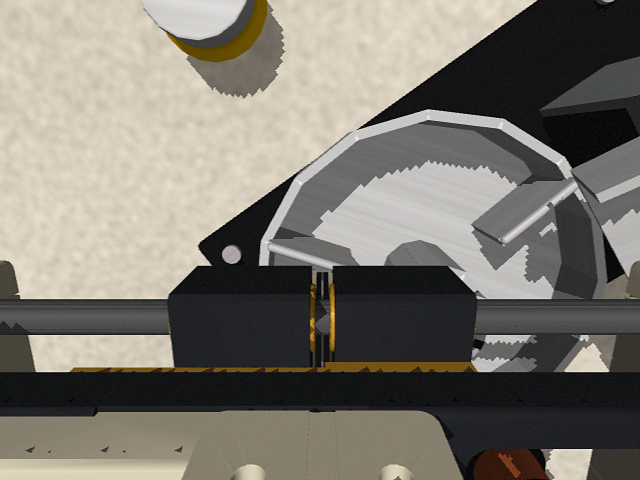

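Emit:
apply_moves(plan=[{"tx":-0.003,"ty":0,"tz":0,"yaw":0,"grip":-1},{"tx":-0.003,"ty":0,"tz":-0.03,"yaw":0,"grip":-1},{"tx":-0.003,"ty":0,"tz":-0.08,"yaw":0,"grip":-1},{"tx":-0.02,"ty":0.0,"tz":-0.14,"yaw":0,"grip":-1},{"tx":-0.06,"ty":0.0,"tz":-0.18,"yaw":0,"grip":-1},{"tx":-0.08,"ty":0.0,"tz":-0.18,"yaw":0,"grip":-0.3},{"tx":-0.08,"ty":0.0,"tz":-0.18,"yaw":0,"grip":-0.3}])

```text
time: 12.62
tool_pos: [0.4389, -0.1204, 0.2322]
tool_rot: [3.141, -0.0, 0.774]
contact_force: [-0.4, 0.6, -0.2]
opening: 0.0159
```

```bash
python3 - <<'E'
from h import *
o=robot.observe();print(o["tool_pos"],o["tool_rot"],o["opening"])
p,d,cal=wl("w9.png",["gate_tab","hopper_mouth","spindle","keyway_top","fin_top"])
E
```

```text
[ 0.43893642 -0.12036385  0.23222153] [ 3.14053332e+00 -3.35187592e-04  7.73750480e-01] 0.015906354858994148
gate_tab [(array([ 69.8, 448.5]), 0.65)]
hopper_mouth []
spindle [(array([126.3, 371.5]), 0.96)]
keyway_top [(array([123.8, 395.2]), 0.57)]
fin_top [(array([100.4, 322.8]), 0.97)]
```

View pics/w9.png

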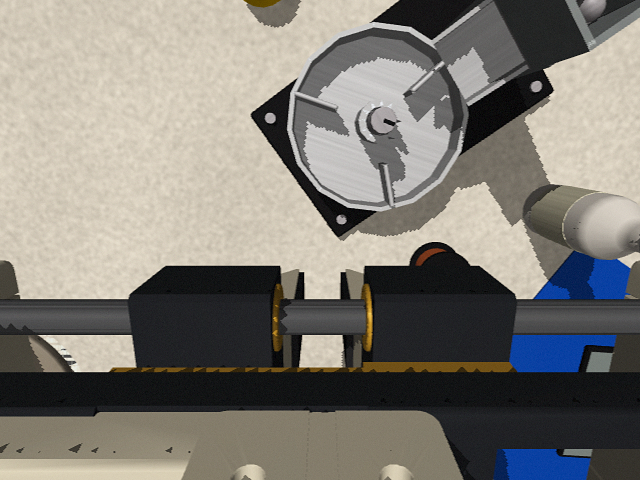

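Check dish levelness by depth around the rim, and compute the tab approach.

```bash
python3 - <<'E'
from h import *
cal=np.load("wcal.npy",allow_pickle=True).item();d=np.load("w.npy")
for a in range(0,360,30):
    for r,z in((.0745,.054),(.060,.028)):
        X=[SP[0]+r*np.cos(np.radians(a)),SP[1]+r*np.sin(np.radians(a)),z]
        rr,c=w2px("wrist",X,cal);rr,c=int(round(rr)),int(round(c))
        if 0<=rr<480 and 0<=c<640: print(a,r,(px2w("wrist",rr,c,depth=d[rr,c],cal=cal)[2]).round(4),end="; ")
print()
tab=np.array([.6500,-.0468])
rel([(.6495,-.0468,.232,-11),(.6495,-.0468,.145,-11)])
E
```

```text
0 0.0745 0.0891; 0 0.06 0.029; 30 0.0745 0.0544; 30 0.06 0.0289; 60 0.0745 0.0546; 60 0.06 0.031; 90 0.0745 0.0548; 90 0.06 0.0289; 120 0.0745 0.0548; 120 0.06 0.0292; 150 0.0745 0.0556; 150 0.06 0.0309; 180 0.0745 0.0546; 180 0.06 0.0287; 210 0.0745 0.0544; 210 0.06 0.3912; 240 0.0745 0.0544; 240 0.06 0.0608; 270 0.0745 0.0541; 270 0.06 0.0289; 300 0.0745 0.0547; 300 0.06 0.0289; 330 0.0745 0.0558; 330 0.06 0.0303; 
{"tx": 0.2003, "ty": 0.0954, "tz": -0.0008, "yaw": 0.969}, {"tx": 0.2003, "ty": 0.0954, "tz": 0.0862, "yaw": 0.969},
```

Emit:
apply_moves(plan=[{"tx":0.035,"ty":0.016,"tz":0,"yaw":0.16,"grip":-0.3},{"tx":0.07,"ty":0.033,"tz":0,"yaw":0.32,"grip":-0.3},{"tx":0.105,"ty":0.05,"tz":0,"yaw":0.48,"grip":-0.3},{"tx":0.14,"ty":0.066,"tz":0,"yaw":0.64,"grip":-0.3},{"tx":0.17,"ty":0.081,"tz":0,"yaw":0.8,"grip":-0.3},{"tx":0.19,"ty":0.09,"tz":0,"yaw":0.92,"grip":-0.3},{"tx":0.2,"ty":0.0955,"tz":0,"yaw":0.969,"grip":-0.3},{"tx":0.2,"ty":0.0955,"tz":0,"yaw":0.969,"grip":-0.3}])

```text
time: 13.92
tool_pos: [0.6496, -0.0469, 0.2305]
tool_rot: [3.142, 0.001, -0.191]
contact_force: [-0.9, 0.0, -0.8]
opening: 0.0322
```

```bash
python3 - <<'E'
from h import *
o=robot.observe();print(o["tool_pos"],o["tool_rot"],o["opening"])
p,d,cal=wl("w10.png",["gate_tab","hopper_mouth"])
E
```

```text
[ 0.64961524 -0.04687532  0.23046151] [ 3.14156479e+00  1.46528202e-03 -1.91303081e-01] 0.03223937625805209
gate_tab [(array([259.3, 322.2]), 0.69)]
hopper_mouth [(array([262. , 446.7]), 0.6), (array([221.2, 416.4]), 0.3)]
```

View pics/w10.png

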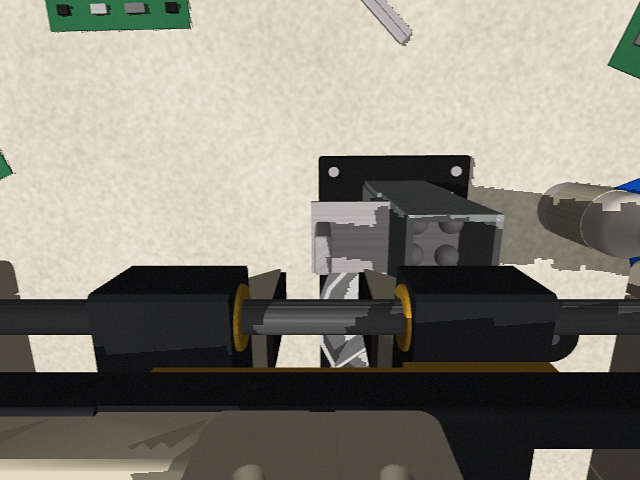

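```bash
python3 - <<'E'
from h import *
cal=np.load("wcal.npy",allow_pickle=True).item();d=np.load("w.npy")
print(px2w("wrist",259.3,322.2,z=.18,cal=cal),px2w("wrist",245,322,depth=d[245,322],cal=cal),w2px("wrist",[.65,-.0468,.18],cal))
i=cv2.imread("pics/w10.png")[180:280,290:410];cv2.imwrite("pics/w10z.png",cv2.resize(i,None,fx=5,fy=5))
for r in (230,240,250,258,264):print(r,[(c,px2w("wrist",r,c,depth=d[r,c],cal=cal)[2].round(3)) for c in range(308,340,3)])
E
```

```text
[ 0.64765163 -0.04733262  0.18      ] [ 0.65637098 -0.04890704  0.18087415] (np.float64(255.66883697725112), np.float64(320.5253182177324))
230 [(308, np.float64(0.002)), (311, np.float64(0.139)), (314, np.float64(0.139)), (317, np.float64(0.168)), (320, np.float64(0.167)), (323, np.float64(0.166)), (326, np.float64(0.168)), (329, np.float64(0.165)), (332, np.float64(0.139)), (335, np.float64(0.139)), (338, np.float64(0.138))]
240 [(308, np.float64(0.002)), (311, np.float64(0.138)), (314, np.float64(0.178)), (317, np.float64(0.18)), (320, np.float64(0.181)), (323, np.float64(0.181)), (326, np.float64(0.181)), (329, np.float64(0.182)), (332, np.float64(0.139)), (335, np.float64(0.139)), (338, np.float64(0.139))]
250 [(308, np.float64(0.001)), (311, np.float64(0.139)), (314, np.float64(0.18)), (317, np.float64(0.181)), (320, np.float64(0.181)), (323, np.float64(0.181)), (326, np.float64(0.182)), (329, np.float64(0.179)), (332, np.float64(0.139)), (335, np.float64(0.14)), (338, np.float64(0.141))]
258 [(308, np.float64(0.0)), (311, np.float64(0.14)), (314, np.float64(0.18)), (317, np.float64(0.179)), (320, np.float64(0.181)), (323, np.float64(0.182)), (326, np.float64(0.182)), (329, np.float64(0.18)), (332, np.float64(0.139)), (335, np.float64(0.139)), (338, np.float64(0.139))]
264 [(308, np.float64(-0.0)), (311, np.float64(0.139)), (314, np.float64(0.179)), (317, np.float64(0.181)), (320, np.float64(0.181)), (323, np.float64(0.181)), (326, np.float64(0.18)), (329, np.float64(0.181)), (332, np.float64(0.139)), (335, np.float64(0.139)), (338, np.float64(0.139))]
```

View pics/w10z.png

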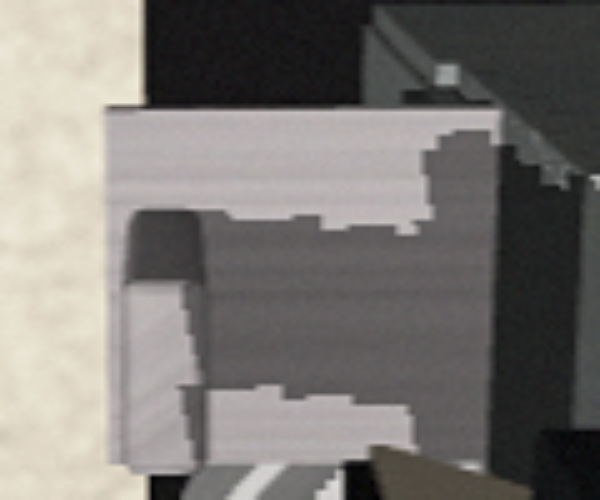

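Emit:
apply_moves(plan=[{"tx":0,"ty":0.0003,"tz":0.025,"yaw":0,"grip":-0.3},{"tx":0,"ty":0.0003,"tz":0.05,"yaw":0,"grip":-0.3},{"tx":0,"ty":0.0003,"tz":0.07,"yaw":0,"grip":-0.3},{"tx":0,"ty":0.0003,"tz":0.082,"yaw":0,"grip":-0.3},{"tx":0,"ty":0.0003,"tz":0.085,"yaw":0,"grip":-0.3},{"tx":0,"ty":0.0003,"tz":0.085,"yaw":0,"grip":-1},{"tx":0,"ty":0.0003,"tz":0.085,"yaw":0,"grip":-1},{"tx":0,"ty":0.0003,"tz":0.085,"yaw":0,"grip":-1}], force=20)

```text
time: 15.08
tool_pos: [0.6497, -0.0472, 0.1476]
tool_rot: [-3.14, -0.002, -0.193]
contact_force: [0.1, 1.7, 1.1]
opening: 0.0099
```

Emit:
apply_moves(plan=[{"tx":0,"ty":0,"tz":0,"yaw":0,"grip":-1},{"tx":0,"ty":0,"tz":0,"yaw":0,"grip":-1}])

```text
time: 15.32
tool_pos: [0.6497, -0.0473, 0.1475]
tool_rot: [-3.141, -0.002, -0.193]
contact_force: [2.1, 4.7, 4.8]
opening: 0.0098
```

Emit:
apply_moves(plan=[{"tx":0,"ty":-0.007,"tz":0,"yaw":0,"grip":-1},{"tx":0,"ty":-0.014,"tz":0,"yaw":0,"grip":-1},{"tx":0,"ty":-0.021,"tz":0,"yaw":0,"grip":-1},{"tx":0,"ty":-0.028,"tz":0,"yaw":0,"grip":-1},{"tx":0,"ty":-0.035,"tz":0,"yaw":0,"grip":-1},{"tx":0,"ty":-0.042,"tz":0,"yaw":0,"grip":-1},{"tx":0,"ty":-0.049,"tz":0,"yaw":0,"grip":-1},{"tx":0,"ty":-0.055,"tz":0,"yaw":0,"grip":-1}])

```text
time: 16.32
tool_pos: [0.6596, 0.0055, 0.1474]
tool_rot: [3.14, -0.0, -0.193]
contact_force: [-2.1, -1.3, 5.7]
opening: 0.01
```

Emit:
apply_moves(plan=[{"tx":0,"ty":-0.001,"tz":0,"yaw":0,"grip":-1},{"tx":0,"ty":-0.001,"tz":0,"yaw":0,"grip":-1},{"tx":0,"ty":-0.001,"tz":0,"yaw":0,"grip":-1},{"tx":0,"ty":-0.001,"tz":0,"yaw":0,"grip":-1},{"tx":0,"ty":-0.001,"tz":0,"yaw":0,"grip":-1},{"tx":0,"ty":-0.001,"tz":0,"yaw":0,"grip":-1},{"tx":0,"ty":-0.001,"tz":0,"yaw":0,"grip":-1},{"tx":0,"ty":-0.001,"tz":0,"yaw":0,"grip":-1}])

```text
time: 17.32
tool_pos: [0.6599, 0.0067, 0.1474]
tool_rot: [3.141, -0.0, -0.193]
contact_force: [-2.1, -0.4, 5.9]
opening: 0.0102
```

```bash
python3 - <<'E'
from h import *
wl("w11.png")
p,d=robot.read_camera("top");save("t11.png",cv2.convertScaleAbs(cv2.resize(p[170:340,300:480],None,fx=3.5,fy=3.5,interpolation=cv2.INTER_CUBIC),alpha=1.5))
p,d=robot.read_camera("scene");save("s11.png",cv2.convertScaleAbs(cv2.resize(p[200:380,150:370],None,fx=3,fy=3,interpolation=cv2.INTER_CUBIC),alpha=1.3))
for b in ("ball0",): print([(np.round(x["pixel"]),round(x["confidence"],2)) for x in robot.tip_of(b,"top")],[(np.round(x["pixel"]),round(x["confidence"],2)) for x in robot.tip_of(b,"wrist")])
E
```

```text
[(array([260., 411.]), 0.38)] [(array([345., 512.]), 0.69)]
```

View pics/t11.png

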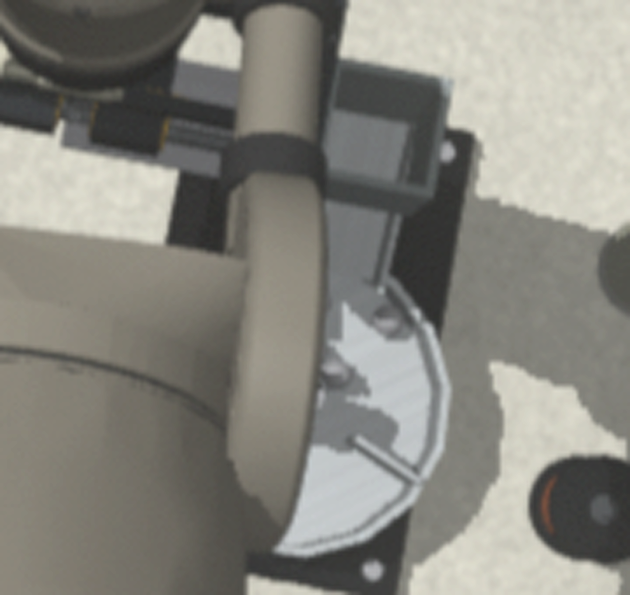

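View pics/s11.png

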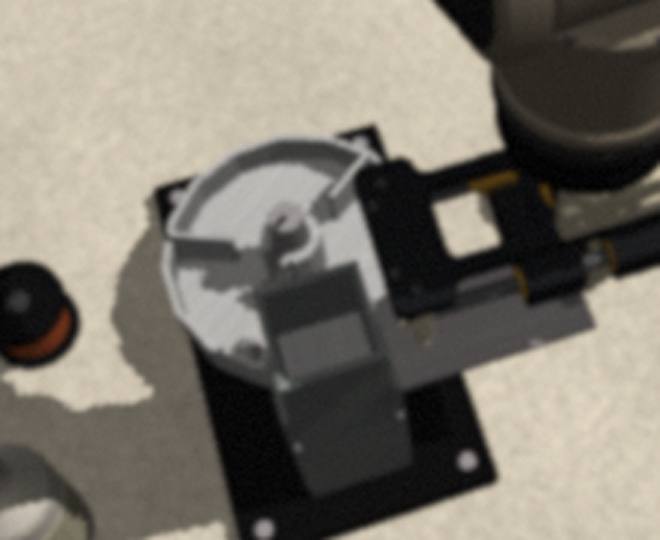

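View pics/w11.png

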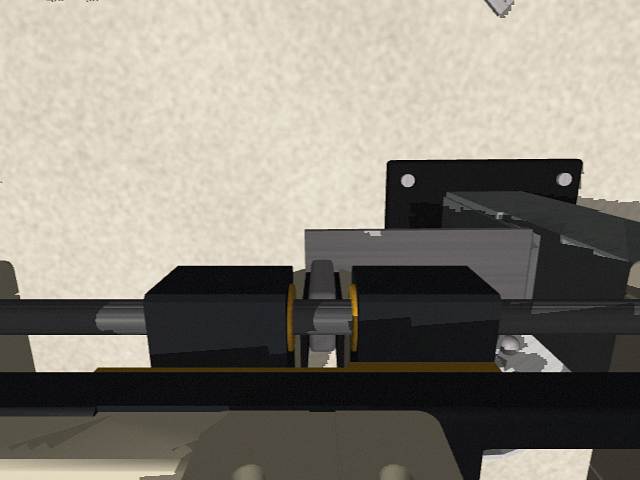

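Emit:
apply_moves(plan=[{"tx":0,"ty":-0.001,"tz":0,"yaw":0,"grip":-1},{"tx":0,"ty":-0.002,"tz":0,"yaw":0,"grip":-1},{"tx":0,"ty":-0.002,"tz":0,"yaw":0,"grip":-1},{"tx":0,"ty":-0.002,"tz":0,"yaw":0,"grip":-1},{"tx":0,"ty":-0.002,"tz":0,"yaw":0,"grip":-1},{"tx":0,"ty":-0.002,"tz":0,"yaw":0,"grip":-1},{"tx":0,"ty":-0.002,"tz":0,"yaw":0,"grip":-1},{"tx":0,"ty":-0.002,"tz":0,"yaw":0,"grip":-1}])

```text
time: 18.58
tool_pos: [0.6599, 0.0068, 0.1474]
tool_rot: [3.138, 0.0, -0.194]
contact_force: [-4.5, -5.5, 7.1]
opening: 0.0096
```

Emit:
apply_moves(plan=[{"tx":0,"ty":0.002,"tz":0,"yaw":0,"grip":-0.3},{"tx":0,"ty":0.002,"tz":0,"yaw":0,"grip":-0.3},{"tx":0,"ty":0.002,"tz":0,"yaw":0,"grip":-0.3},{"tx":0,"ty":0.002,"tz":-0.03,"yaw":0,"grip":-0.3},{"tx":0,"ty":0.002,"tz":-0.07,"yaw":0,"grip":-0.3},{"tx":-0.02,"ty":0.002,"tz":-0.1,"yaw":0,"grip":-0.3},{"tx":-0.07,"ty":0.002,"tz":-0.1,"yaw":0,"grip":-0.3},{"tx":-0.1,"ty":0.002,"tz":-0.1,"yaw":0,"grip":-0.3}])

```text
time: 19.58
tool_pos: [0.56, 0.0267, 0.247]
tool_rot: [-3.142, -0.0, -0.193]
contact_force: [-0.5, 0.2, -0.0]
opening: 0.0319
```

```bash
python3 - <<'E'
from h import *
wl("w12.png",["gate_tab","ball0"])
E
```

```text
gate_tab [(array([ 71. , 325.9]), 0.78)]
ball0 [(array([164.5, 457.5]), 0.7), (array([165.5, 497.7]), 0.62)]
```

View pics/w12.png

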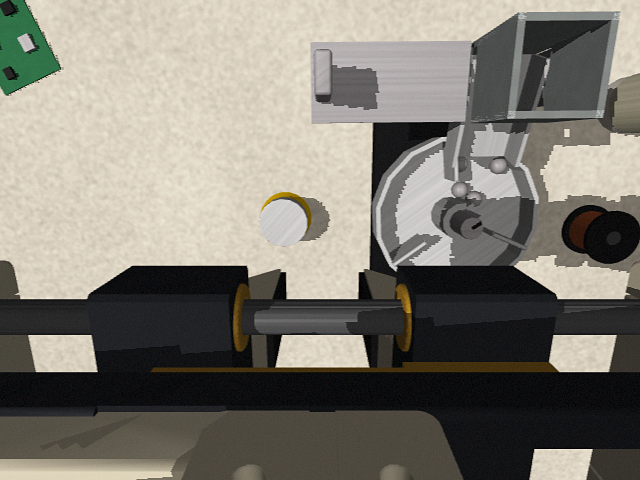

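```bash
python3 - <<'E'
from h import *
i=cv2.imread("pics/w12.png")[0:230,420:630];cv2.imwrite("pics/w12z.png",cv2.resize(i,None,fx=2.6,fy=2.6,interpolation=cv2.INTER_CUBIC))
cal=np.load("wcal.npy",allow_pickle=True).item();print(px2w("wrist",71,325.9,z=.18,cal=cal))
E
```

```text
[0.66013213 0.0042017  0.18      ]
```

View pics/w12z.png

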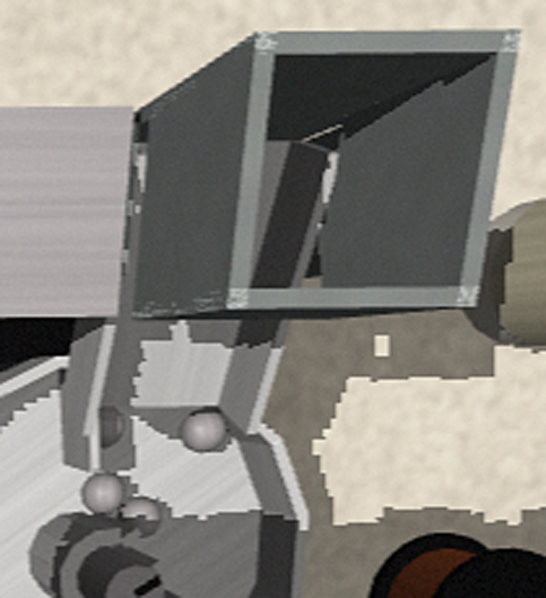

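```bash
python3 - <<'E'
from h import *
cal=np.load("wcal.npy",allow_pickle=True).item();d=np.load("w.npy")
for x,y in [(110,425),(100,493),(140,512),(205,430)]:
    c,r=int(420+x/2.6),int(y/2.6);print(px2w("wrist",r,c,depth=d[r,c],cal=cal).round(3))
ps=np.radians(-11)
rel([(.6600,.0065,.247,-11.05)])
E
```

```text
[ 0.579 -0.112  0.045]
[ 0.555 -0.106  0.044]
[ 0.545 -0.12   0.043]
[ 0.57  -0.145  0.044]
{"tx": 0.1009, "ty": 0.0008, "tz": 0.0004, "yaw": 0.000},
```

Emit:
apply_moves(plan=[{"tx":0.05,"ty":0.0005,"tz":0,"yaw":0,"grip":-0.3},{"tx":0.1,"ty":0.001,"tz":0,"yaw":0,"grip":-0.3},{"tx":0.1,"ty":0.001,"tz":0.02,"yaw":0,"grip":-0.3},{"tx":0.1,"ty":0.001,"tz":0.055,"yaw":0,"grip":-0.3},{"tx":0.1,"ty":0.001,"tz":0.08,"yaw":0,"grip":-0.3},{"tx":0.1,"ty":0.001,"tz":0.095,"yaw":0,"grip":-0.3},{"tx":0.1,"ty":0.001,"tz":0.099,"yaw":0,"grip":-0.3},{"tx":0.1,"ty":0.001,"tz":0.099,"yaw":0,"grip":-0.5}])

```text
time: 20.72
tool_pos: [0.6603, 0.0058, 0.1483]
tool_rot: [-3.142, -0.001, -0.193]
contact_force: [-0.2, 0.9, 0.4]
opening: 0.0261
```

Emit:
apply_moves(plan=[{"tx":0,"ty":0,"tz":0,"yaw":0,"grip":-1},{"tx":0,"ty":0,"tz":0,"yaw":0,"grip":-1},{"tx":0,"ty":0,"tz":0,"yaw":0,"grip":-1}])

```text
time: 21.1
tool_pos: [0.6603, 0.006, 0.1488]
tool_rot: [-3.142, -0.002, -0.193]
contact_force: [0.5, -0.8, 3.4]
opening: 0.01
```

Emit:
apply_moves(plan=[{"tx":0,"ty":0.007,"tz":0,"yaw":0,"grip":-1},{"tx":0,"ty":0.014,"tz":0,"yaw":0,"grip":-1},{"tx":0,"ty":0.021,"tz":0,"yaw":0,"grip":-1},{"tx":0,"ty":0.028,"tz":0,"yaw":0,"grip":-1},{"tx":0,"ty":0.035,"tz":0,"yaw":0,"grip":-1},{"tx":0,"ty":0.042,"tz":0,"yaw":0,"grip":-1},{"tx":0,"ty":0.049,"tz":0,"yaw":0,"grip":-1},{"tx":0,"ty":0.054,"tz":0,"yaw":0,"grip":-1}])

```text
time: 22.1
tool_pos: [0.6502, -0.0476, 0.1487]
tool_rot: [-3.141, -0.003, -0.194]
contact_force: [5.3, 18.9, 8.1]
opening: 0.0102
```

Emit:
apply_moves(plan=[{"tx":0,"ty":0.0005,"tz":0,"yaw":0,"grip":-1},{"tx":0,"ty":0.0005,"tz":0,"yaw":0,"grip":-1},{"tx":0,"ty":0.0,"tz":0,"yaw":0,"grip":-0.4},{"tx":0,"ty":0.0,"tz":0,"yaw":0,"grip":-0.3},{"tx":0,"ty":0.0,"tz":0,"yaw":0,"grip":-0.3}])

```text
time: 22.72
tool_pos: [0.6489, -0.0474, 0.1472]
tool_rot: [3.141, 0.001, -0.194]
contact_force: [0.5, -0.6, -0.7]
opening: 0.0312
```

Emit:
apply_moves(plan=[{"tx":0,"ty":-0.001,"tz":-0.02,"yaw":0,"grip":-0.3},{"tx":0,"ty":-0.001,"tz":-0.06,"yaw":0,"grip":-0.3},{"tx":0,"ty":-0.001,"tz":-0.1,"yaw":0,"grip":-0.3},{"tx":-0.04,"ty":-0.02,"tz":-0.12,"yaw":0,"grip":-0.3},{"tx":-0.08,"ty":-0.04,"tz":-0.12,"yaw":0,"grip":-0.3},{"tx":-0.1,"ty":-0.06,"tz":-0.12,"yaw":0,"grip":-0.3},{"tx":-0.1,"ty":-0.06,"tz":-0.12,"yaw":0,"grip":-0.3}])

```text
time: 23.6
tool_pos: [0.5618, 0.0322, 0.2682]
tool_rot: [3.142, -0.0, -0.191]
contact_force: [0.5, -0.5, 0.5]
opening: 0.0321
```

```bash
python3 - <<'E'
from h import *
wl("w13.png",["gate_tab","ball0"])
cal=np.load("wcal.npy",allow_pickle=True).item()
print(w2px("wrist",[.65,-.0468,.18],cal))
E
```

```text
gate_tab [(array([ 80.4, 424.7]), 0.72)]
ball0 [(array([188.7, 455.6]), 0.75), (array([199.3, 473.8]), 0.7)]
(np.float64(78.89836976436678), np.float64(420.37419200445134))
```

View pics/w13.png

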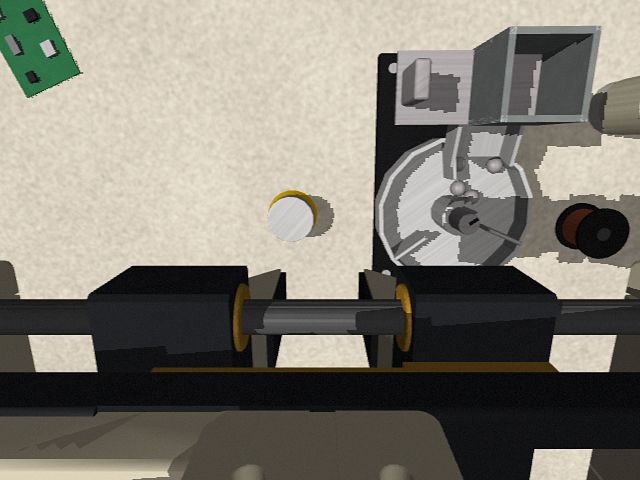

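```bash
python3 - <<'E'
from h import *
cal=np.load("wcal.npy",allow_pickle=True).item();d=np.load("w.npy")
f=np.array([np.cos(np.radians(FY)),np.sin(np.radians(FY))]);g=np.array([-f[1],f[0]])
P=[]
for r in range(40,125):
  for c in range(390,445):
    X=px2w("wrist",r,c,depth=d[r,c],cal=cal)
    if .176<X[2]<.185:P.append([(X[:2]-SP)@f,(X[:2]-SP)@g])
P=np.array(P);print(len(P),P.min(0),P.max(0),P.mean(0))
for n,(x,y) in {"b4":(461,163),"b":(457,187),"c":(471,194),"d":(495,165)}.items(): print(n,px2w("wrist",y,x,depth=d[y,x],cal=cal).round(3))
p,dd=robot.read_camera("top");save("t13.png",p)
E
```

```text
722 [0.09691905 0.06562481] [0.12105045 0.07606553] [0.10885256 0.07133971]
b4 [ 0.578 -0.113  0.045]
b [ 0.555 -0.107  0.043]
c [ 0.545 -0.12   0.044]
d [ 0.57  -0.146  0.044]
```

View pics/t13.png

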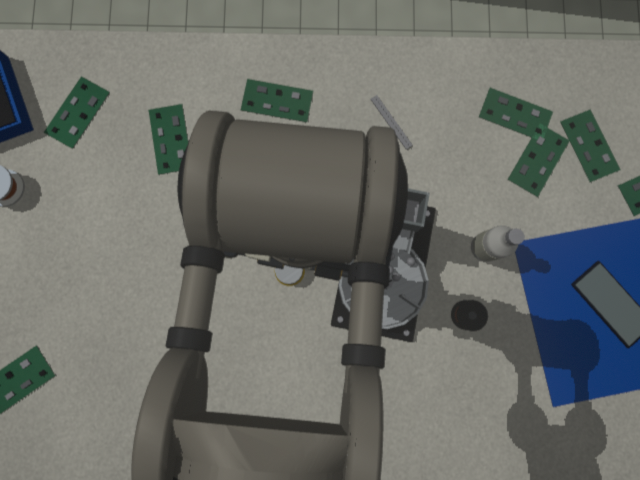

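```bash
python3 - <<'E'
from h import *
print(robot.hand_in(), robot.observe()["time"])
E
```

```text
the job is handed in; nothing more can be done
the job is handed in; nothing more can be done
```

The job is handed in, at about 24 s on the robot's clock. The dish is home on its key, all four balls are in it, and the gate is shut.

- **Dish:** I turned it about 176° clockwise by pushing its fins with closed fingers until it dropped over the key. Afterwards the rim measured about 54–56 mm and the floor about 28–31 mm above the bench nearly all the way round, which matches the fully home height. A few sample points were unusable because a fin, the chute or the gripper was in view there.
- **Gate open:** I gripped the tab and pulled it 55 mm to its stop. With the gate open, I measured all four balls on the dish floor, their tops near 44 mm. One sits partly behind the chute wall, but it measured at dish-floor height.
- **Gate shut:** I pushed it back until it met the closing stop at about 19 N, then released it and lifted clear. The tab then measured 71 mm off the feeder's centre line, where it should be when shut. The four balls had not moved.
- **Bystanders:** The bottle, spool and flux jar look untouched in the last pictures. I did not re-measure their positions.

No check failed. The last top view was partly blocked by the arm, so the final checks rest on the wrist camera.

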